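# Prop the sample chest open and stow a jar

## Robot

A 6-joint arm with a two-finger parallel gripper is mounted at the origin on the work surface. World frame = base frame: x ahead of the robot, y to its left, z up, the work surface at z = 0. Lengths are in mm, angles in rad, forces in N, time in s.
With the tool pointing down it reaches from about 350 to 775 mm from the base axis. Payload 5.5 kg.
Tool frame: the origin (TCP) lies between the finger pads; the fingertips stand 11 mm ahead of it and the grasp point (between the pads) lies 8 mm behind it; z points along the fingers, y is the line along which they close (so a half turn about z gives the same grasp; the last joint's range is limited). The gripper opens to 85 mm and grips with 20 to 120 N. Pads are 22 mm wide; open, the fingers measure 114 mm over their backs; the gripper's body (76 mm by 85 mm) begins 54 mm behind the grasp point. The pads swing forward as they close: fully open they stand 13 mm farther back than shut.
Start: joints at [1.112, 0.313, 0.046, 1.304, 0, 1.431], TCP at [180.246, 546.061, 242.323] pointing down, gripper open.
Joint ranges: [-2.76, 2.76], [-0.86, 1.69], [-1.03, 1.26], [-2.2, 2.34], [-1.47, 1.5], [-3.14, 3.14]. Speed limits (rad/s): [2.57, 2.57, 3.14, 3.14, 3.14, 3.14].

## Interface

Orientations are given as a unit quaternion [w, x, y, z].
In Python, from plant import ctrl, cams gives the robot as it stands. The module is installed in compiled form; this text tells all that it offers.
- The arm moves only by the shell command python3 -m inch 'ROWS'. ROWS is a JSON object of lists of equal length, an entry for each row: "travel": the shift along the tool's x, y, z scaled (see below), a list of three; "turn": the turn about the tool's z scaled (see below); "gripper": the closure, from 0 (fully open) to 1 (shut). A call has exactly 8 rows; each row is the pose to reach, as a shift and turn from the pose commanded when the call began, along the tool's axes at that moment; what a row does not reach only later rows make up. The controller multiplies each number of a shift by 0.5 m and each number of a turn by 45 degrees. A row lasts 1/8 s, in which the tool goes at most 62.5 mm and 10.7 degrees, less where a joint would pass 70% of its speed; a pose out of reach is approached as far as the arm can. A call with a number of a shift or a turn outside -1 to 1 is refused whole. A call with a gripper value outside its range is refused whole. The fingers move at their own pace and stop on an object; the grip force is fixed at half the most. Time passes only in rows, so rows that repeat a pose let the fingers close, or fill a call up. It gives the time, the measured TCP pose, the force, the opening and the grip force at its end, in the units of the state.
- ctrl.state(): the state, without advancing time (a new reading comes with each control period).
- cams.grab_frame(name): name is "side" or "top" or "wrist"; returns a dict with "frame" (480x640x3 uint8, red, green, blue), "fx", "fy", "cx", "cy" (pixels), "rvec" (rotation vector, rad) and "tvec" (3), from world to camera coordinates, as OpenCV has them. Camera axes: x right, y down, z forward; pixel columns grow to the right and rows downward; lengths in mm; the calibration is good to about 2 mm. A picture is of the moment at which its call begins. There is no depth.
- ctrl.job_done(): hands the job in; it is judged then, once.
The state is a dict: "time": time; "joint_positions": joint angles; "joint_velocities": joint speeds; "effort": joint torques, N m; "tcp_pos": TCP position; "orientation": TCP orientation; "wrist_force": force on the tool from outside, world axes, zero at the start; "torque": the same for the moment, N m; "width": opening from 0.0 (shut) to 1.0 (fully open); "grasp_force": force on a finger pad.
Only numpy, scipy, OpenCV 4.12 (cv2) and the standard library are available. Lean on these libraries where they do the work, as an engineer would, in place of code of your own. Each camera call takes 0.05 s, during which the arm holds its last target. There are 200 camera calls.

## Task

Get the small sample jar stowed: lift the lid of the white sample chest by its bow handle until it stands open past upright, swing the prop rod up to its stop, then bring the lid back down onto the rod so that the rod's tip comes up through the hole in the lid's steel ear and the rod carries the lid. With the lid left propped like that, set the small round jar gently down upright on the floor of the chest. Leave the other things on the counter where they are.

Things in the scene. Friction and masses are not known exactly. Their poses are not given: they have to be found in the camera images.
- chest: White open-topped plastic sample chest fixed to the counter, 200 mm (its x) by 215 mm (its y) by 95 mm high, walls 7 mm, inner floor 8 mm above the counter, with a flat grey hinged lid. Origin at the centre of its underside, z up. The lid's hinge line runs along the chest's x axis at y = +92.5 mm, z = 95 mm (rim height); the lid's free edge and bow handle are on the -y side. The prop rod is outside the -x end wall.
- lid (a joint): Angle of the lid, rad: 0 shut, growing as the free edge rises; 1.57 is upright, and its stop is at 1.9. The hinge is nearly free (0.04 N m): the lid (0.6 kg, centre of mass about 110 mm from the hinge) falls shut if released much below 1.5 and leans back on its stop if released past about 1.64. It rests on the raised prop rod at about 1.38. For the rod to swing up freely the lid must be past about 1.75.
- hinge (a point): Point on the lid's hinge line, midway along it (chest frame x 0, y +92.5, z 95 mm).
- lid_handle (a point): Middle of the steel bow handle's straight bar, 12 mm thick round bar parallel to the chest's x axis, 110 mm between the bows at its ends, 243 mm from the hinge line and 40 mm beyond the lid's free edge (in the lid's plane; 4 mm above the hinge line when shut). It can be pinched from above, fingers closing across it, and turns between the fingers as the lid swings.
- hole (a point): Centre, on the underside, of the holding hole: a slot 13 mm (along the hinge) by 26 mm through a 6 mm steel ear that stands out 34 mm from the lid's -x edge. 111 mm from the hinge line, 118 mm from the chest's centre in -x. Axes are the lid's: x along the hinge, y towards the hinge, z out of the lid's top face.
- rod (a joint): Angle of the steel prop rod, rad: 0 stowed (lying along the outside of the -x end wall, pointing to +y and 0.2 rad below level), growing as its free end rises (found at 0 to 0.25); stop at 0.898 (then 0.698 above level), the angle at which its tip meets the hole. It stays where it is left (friction 0.12 N m) and turns about the chest's x axis.
- rod_pivot (a point): The rod's pivot point, chest frame x -118, y -77.5, z 80 mm.
- rod_grip (a point): Grip point on the rod's cross-handle: a round bar 12 mm thick that stands out from the rod in the chest's -x direction, 87 mm long, 100 mm along the rod from its pivot; this point is 62 mm out from the rod (chest x -180 mm). About 60 mm above the counter when stowed; can be pinched from above, fingers closing along the chest's y.
- rod_tip (a point): Very end of the rod's free end, 204 mm from the pivot: a 9 mm pin with round end, 8.5 mm of it showing beyond a 20 mm ball. The ball cannot pass the hole and carries the lid.
- jar_center (a point): Centre of the small round clear jar with white screw cap and paper label, 58 mm diameter, 84 mm high, 0.15 to 0.31 kg; stands upright on the counter, z up. The point is half-way up (42 mm).
- big_jar: Bystander: square clear jar with white lid, 86 by 86 by 182 mm, origin at its underside. Leave alone.
- pen_cup: Bystander: white cup with pens, 72 mm diameter, 140 mm high over the pens, origin at its underside. Leave alone.
- tape: Bystander: roll of tape lying flat, 90 mm diameter, 22 mm high, origin at its underside. Leave alone.

How it is judged:
By the outcome, as a careful person would: the job done as asked, in the order asked, and still so for the second after the job is handed in, with the robot touching nothing.
It also fails if it takes over 72 s, if anything falls off the work surface, if the arm or the gripper's body presses on something with over 40 N, if the wrist force passes 120 N, or if a joint passes its speed limit or range.

## Working session

There is one attempt and no reset: what is moved stays moved. The work goes in short steps, Python scripts to look and compute and a shell command to move; the robot and the scene stay as the last step left them, time stands still between calls to the robot, and variables do not carry over. Pictures are saved under pics/ and viewed, at most 10 in all, crops included, and the job is handed in when it is done.

```bash
mkdir -p pics; cat > h.py <<'E'
import numpy as np, cv2, json
from scipy.spatial.transform import Rotation as R
from plant import ctrl, cams
def grab(n,fn):
    f=cams.grab_frame(n); cv2.imwrite(f'pics/{fn}.png',f['frame'][:,:,::-1])
    np.savez(f'pics/{fn}.npz',**{k:np.array(v) for k,v in f.items() if k!='frame'}); return f
def cam(fn): 
    d=np.load(f'pics/{fn}.npz'); K=np.array([[d['fx'],0,d['cx']],[0,d['fy'],d['cy']],[0,0,1]],float)
    return K,cv2.Rodrigues(d['rvec'].astype(float))[0],d['tvec'].astype(float).ravel()
def onz(fn,u,v,z):
    K,Rm,t=cam(fn); d=Rm.T@np.linalg.solve(K,[u,v,1]); c=-Rm.T@t
    return c+d*(z-c[2])/d[2]
def proj(fn,P):
    K,Rm,t=cam(fn); p=(Rm@np.atleast_2d(P).T).T+t; q=(K@p.T).T; return q[:,:2]/q[:,2:]
def tool(): 
    s=ctrl.state(); w,x,y,z=s['orientation']; return np.array(s['tcp_pos']),R.from_quat([x,y,z,w])
E
python3 - <<'E'
from h import *
grab('top','t0');grab('side','s0')
s=ctrl.state();print(s)
p,r=tool();print(r.as_matrix().round(3))
for n in('t0','s0'):
    K,Rm,t=cam(n);print(n,(-Rm.T@t).round(),K[0,0])
E
```

```text
{'time': 0.1, 'joint_positions': array([1.11238690e+00, 3.13909919e-01, 4.51076206e-02, 1.30362069e+00,
       3.31495190e-06, 1.43118379e+00]), 'joint_velocities': array([ 0.00107291, -0.0002535 ,  0.00266468,  0.00094576, -0.00017349,
        0.00246791]), 'effort': array([ 2.73547972e-03, -4.81722271e+01,  2.99246013e+01,  1.26874266e-02,
       -1.33009426e-04,  1.13698917e-05]), 'tcp_pos': array([180.03795373, 545.6252387 , 241.51293898]), 'orientation': array([-2.41170556e-04,  1.58724259e-01,  9.87322616e-01, -7.76752144e-04]), 'wrist_force': array([ 0.18524889, -0.02336426,  0.94144972]), 'torque': array([-0.01373859, -0.00234532, -0.01219805]), 'grasp_force': 0.0, 'width': 1.0012185735675734}
[[-0.95   0.313 -0.001]
 [ 0.313  0.95  -0.001]
 [ 0.    -0.002 -1.   ]]
t0 [ 440.  -12. 1042.] 492.31423620967126
s0 [ 451.  797. 1099.] 596.9849583865848
```

View pics/t0.png

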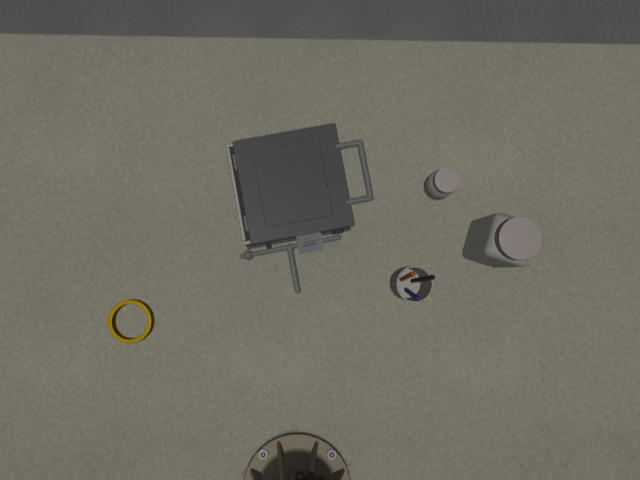

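View pics/s0.png

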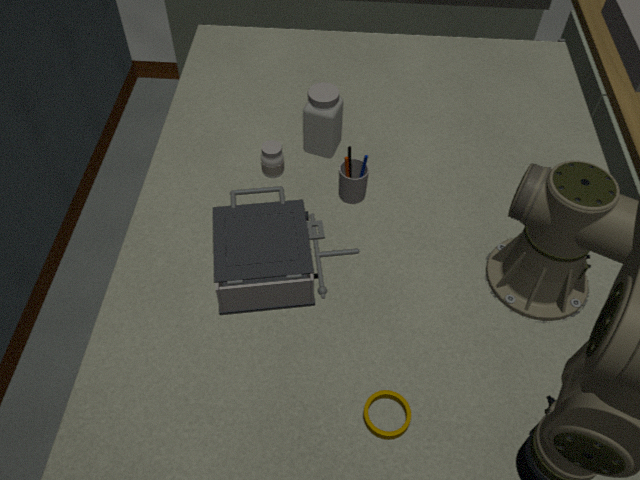

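The top view shows the chest lid (corners ~(234,140), (335,125), (353,227), (248,244)), its handle on the right (world −y), the rod and cross-handle facing the robot, the small jar at (445,182), the cup, big jar and tape. The side view agrees. I'll enlarge the top view for exact pixels.

```bash
python3 - <<'E'
import cv2
i=cv2.imread('pics/t0.png')[110:310,220:480]; i=cv2.convertScaleAbs(i,alpha=1.6,beta=10)
cv2.imwrite('pics/t0c.png',cv2.resize(i,None,fx=3,fy=3,interpolation=cv2.INTER_CUBIC))
E
```

```text
(no output)
```

View pics/t0c.png

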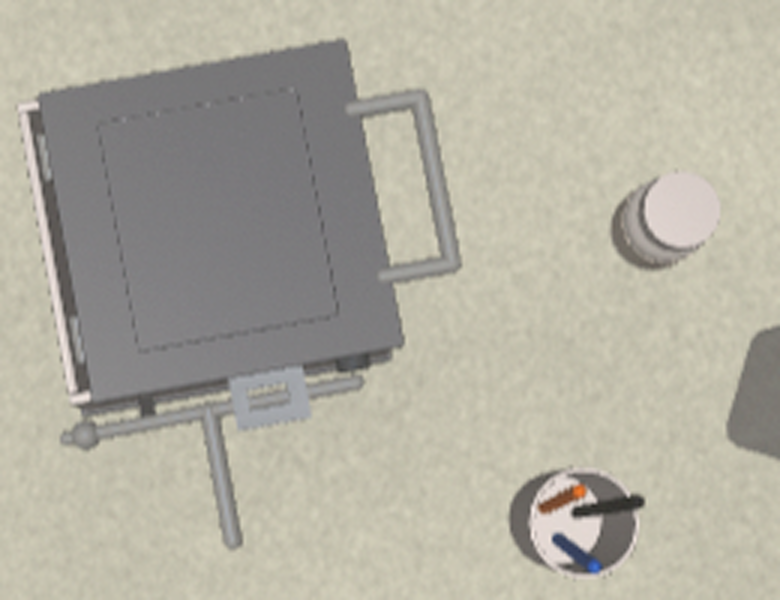

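```bash
cat > m.py <<'E'
from h import *
from scipy.optimize import least_squares
px=lambda a:np.array(a)/3+[220,110]
def model(q):
    x,y,a,rd=q[:4]
    th=rd-0.2; c,s=np.cos(th),np.sin(th)
    rp=lambda l,dx=0:[-118-dx,-77.5+l*c,80+l*s]
    P=[[55,-150.5,99],[-55,-150.5,99],[-118,-18.5,101],[100,-110.5,103],[-100,-110.5,103],rp(204),rp(100,87)]
    P=R.from_euler('z',a).apply(P)+[x,y,0]
    return P
obs=np.array([px(p) for p in [(422,97),(453,265),(269,397),(347,40),(402,346),(62,438),(233,543)]])
f=lambda q:(proj('t0',model(q))-obs).ravel()
q=least_squares(f,[540,70,0.17,0.1],loss='soft_l1').x
if __name__=='__main__':
    print('chest',q.round(3)); print((f(q).reshape(-1,2)).round(1))
    C=lambda p:(R.from_euler('z',q[2]).apply(p)+[q[0],q[1],0]).round(1)
    th=q[3]-.2
    print('handle',C([0,-150.5,99]),'hinge',C([0,92.5,95]),'grip',C([-180,-77.5+100*np.cos(th),80+100*np.sin(th)]),'pivot',C([-118,-77.5,80]),'floor',C([0,0,8]))
    print('jar',onz('t0',*px((682,211)),84).round(1),'cup',onz('t0',*px((583,522)),100).round(1))
    K,Rm,t=cam('t0')
    print('side handle, jar top proj',proj('s0',[C([0,-150.5,99]),onz('t0',*px((682,211)),84)]).round(1))
    p,r=tool();print('yaw tool y axis',np.degrees(np.arctan2(*r.as_matrix()[[1,0],1])))
E
python3 m.py
```

```text
chest [6.09912e+02 2.05680e+01 1.88000e-01 4.00000e-03]
[[-0.4  0.7]
 [-0.2  0. ]
 [-0.3  0. ]
 [ 0.4  0.2]
 [ 0.9 -0.7]
 [-0.   0.5]
 [-0.1 -0.8]]
handle [ 638.  -127.3   99. ] hinge [592.6 111.4  95. ] grip [429.2   7.2  60.5] pivot [508.5 -77.6  80. ] floor [609.9  20.6   8. ]
jar [ 623.8 -290.9   84. ] cup [ 419.7 -221.3  100. ]
side handle, jar top proj [[257.8 189.7]
 [272.5 146. ]]
yaw tool y axis 71.734293646534
```

The model fits within about 1 px, and the side camera agrees with it (handle predicted at (258,190), as seen). The first move goes towards the handle.

```bash
cat >> h.py <<'E'
cx,cy,ca=609.9,20.6,0.188
def C(p): return R.from_euler('z',ca).apply(p)+[cx,cy,0]
def sh(*T,base=None):
    p,r=tool()
    for t in T: print((r.inv().apply(np.array(t)-p)/500).round(3).tolist())
def st():
    s=ctrl.state();p,r=tool()
    print('t',round(s['time'],2),'p',p.round(1),'yaw',np.degrees(np.arctan2(*r.as_matrix()[[1,0],1])).round(2),'w',round(s['width']*85,1),'gf',round(float(s['grasp_force']),1),'F',np.round(s['wrist_force'],1),'chest',(R.from_euler('z',-ca).apply(p-[cx,cy,0])).round(1))
E
python3 -m inch '{"travel":[[-0.06,-0.05,0],[-0.14,-0.11,0],[-0.23,-0.18,0],[-0.32,-0.25,0],[-0.41,-0.31,0],[-0.5,-0.38,0],[-0.57,-0.44,0],[-0.65,-0.5,0]],"turn":[-0.15,-0.3,-0.45,-0.6,-0.645,-0.645,-0.645,-0.645],"gripper":[0.65,0.65,0.65,0.65,0.65,0.65,0.65,0.65]}'
python3 -c "
from h import *
st();sh(C([0,-150.5,160]),C([0,-150.5,120]))"
```

```text
time: 1.1
tcp_pos: [410.8, 205.3, 242.1]
orientation: [-0.0, -0.094, 0.996, 0.0]
wrist_force: [0.1, 0.4, -0.8]
width: 0.354
grasp_force: 0.0
t 1.1 p [410.8 205.3 242.1] yaw 100.76 w 30.1 gf 0.0 F [ 0.1  0.4 -0.8] chest [-161.1  218.6  242.1]
[-0.322, -0.738, 0.164]
[-0.322, -0.738, 0.244]
```

```bash
python3 -m inch '{"travel":[[-0.04,-0.09,0.0],[-0.09,-0.2,0.02],[-0.13,-0.3,0.04],[-0.18,-0.41,0.07],[-0.22,-0.51,0.1],[-0.27,-0.62,0.13],[-0.322,-0.738,0.164],[-0.322,-0.738,0.164]],"turn":[0,0,0,0,0,0,0,0],"gripper":[0.65,0.65,0.65,0.65,0.65,0.65,0.65,0.65]}'
python3 -c "
from h import *
grab('wrist','w1');grab('top','t1');st();sh(C([0,-150.5,91]))
print(proj('w1',[C([55,-150.5,99]),C([-55,-150.5,99]),C([0,-110.5,103])]).round())"
```

```text
time: 2.1
tcp_pos: [638.0, -129.2, 156.7]
orientation: [-0.002, -0.092, 0.996, 0.0]
wrist_force: [0.3, 0.2, 0.0]
width: 0.355
grasp_force: 0.0
t 2.2 p [ 637.  -126.3  158.7] yaw 100.67 w 29.8 gf 0.0 F [-0.4 -0.1  0.6] chest [  -0.9 -149.4  158.7]
[-0.002, -0.003, 0.135]
[[322. 365.]
 [322. 153.]
 [404. 269.]]
```

View pics/w1.png

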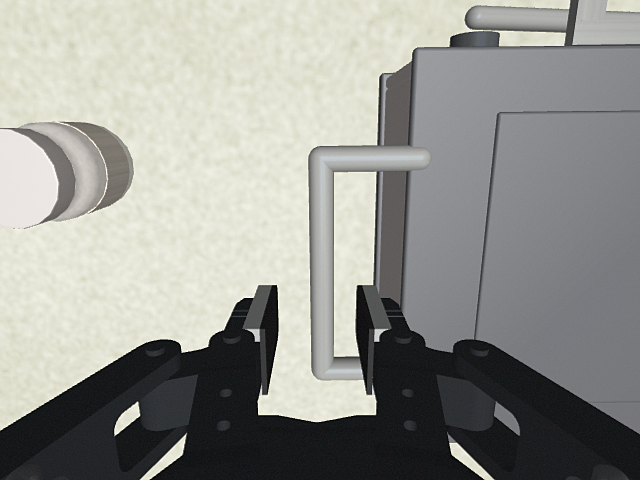

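The wrist view shows the bar at u≈321 between v≈157 and 366, as predicted, and roughly centred between the pads (277 and 357). I'll descend and close.

```bash
python3 -m inch '{"travel":[[0,-0.002,0.04],[0,-0.002,0.09],[0,-0.002,0.125],[0,-0.002,0.135],[0,-0.002,0.135],[0,-0.002,0.135],[0,-0.002,0.135],[0,-0.002,0.135]],"turn":[0,0,0,0,0,0,0,0],"gripper":[0.65,0.65,0.65,0.65,1,1,1,1]}'
python3 -c "
from h import *
st()
p,r=tool()
# arc about hinge, radius from handle geometry
r0=np.hypot(243,4);a0=np.arctan2(4,243)
for n in np.arange(1,17):
    th=1.82*n/16
    T=C([0,92.5-r0*np.cos(a0+th),95+r0*np.sin(a0+th)-8])-C([0,-150.5,91])
    print(n,round(th,2),(r.inv().apply(T)/500).round(3)[1:])
"
```

```text
time: 3.2
tcp_pos: [637.8, -126.7, 93.3]
orientation: [0.0, -0.094, 0.996, -0.0]
wrist_force: [-1.7, 0.2, 1.2]
width: 0.117
grasp_force: 58.7
t 3.2 p [ 637.8 -126.7   93.3] yaw 100.76 w 9.9 gf 58.7 F [-1.7  0.2  1.2] chest [-1.000e-01 -1.499e+02  9.330e+01]
1 0.11 [ 0.004 -0.055]
2 0.23 [ 0.014 -0.109]
3 0.34 [ 0.031 -0.162]
4 0.46 [ 0.053 -0.213]
5 0.57 [ 0.081 -0.26 ]
6 0.68 [ 0.114 -0.305]
7 0.8 [ 0.152 -0.345]
8 0.91 [ 0.194 -0.381]
9 1.02 [ 0.24  -0.411]
10 1.14 [ 0.289 -0.436]
11 1.25 [ 0.341 -0.456]
12 1.36 [ 0.394 -0.469]
13 1.48 [ 0.449 -0.477]
14 1.59 [ 0.504 -0.478]
15 1.71 [ 0.56  -0.473]
16 1.82 [ 0.614 -0.461]
```

```bash
python3 -m inch '{"travel":[[0,0.004,-0.055],[0,0.014,-0.109],[0,0.031,-0.162],[0,0.053,-0.213],[0,0.081,-0.26],[0,0.114,-0.305],[0,0.152,-0.345],[0,0.194,-0.381]],"turn":[0,0,0,0,0,0,0,0],"gripper":[1,1,1,1,1,1,1,1]}'
python3 -c "
from h import *
st()"
```

```text
time: 4.2
tcp_pos: [619.9, -34.5, 285.9]
orientation: [0.001, -0.092, 0.996, -0.004]
wrist_force: [-2.5, -8.1, 2.6]
width: 0.115
grasp_force: 58.4
t 4.2 p [619.9 -34.5 285.9] yaw 100.6 w 9.8 gf 58.4 F [-2.5 -8.1  2.6] chest [ -0.5 -56.  285.9]
```

```bash
python3 -m inch '{"travel":[[0,0.046,-0.03],[0,0.095,-0.055],[0,0.147,-0.075],[0,0.2,-0.088],[0,0.255,-0.096],[0,0.31,-0.097],[0,0.366,-0.092],[0,0.42,-0.08]],"turn":[0,0,0,0,0,0,0,0],"gripper":[1,1,1,1,1,1,1,1]}'
python3 -c "
from h import *
st();grab('top','t2');grab('side','s2')"
```

```text
time: 5.2
tcp_pos: [579.0, 175.5, 325.5]
orientation: [0.0, -0.094, 0.996, -0.0]
wrist_force: [-5.1, -2.4, 2.8]
width: 0.114
grasp_force: 64.4
t 5.2 p [579.  175.5 325.5] yaw 100.78 w 9.7 gf 64.4 F [-5.1 -2.4  2.8] chest [ -1.4 158.  325.5]
```

View pics/s2.png

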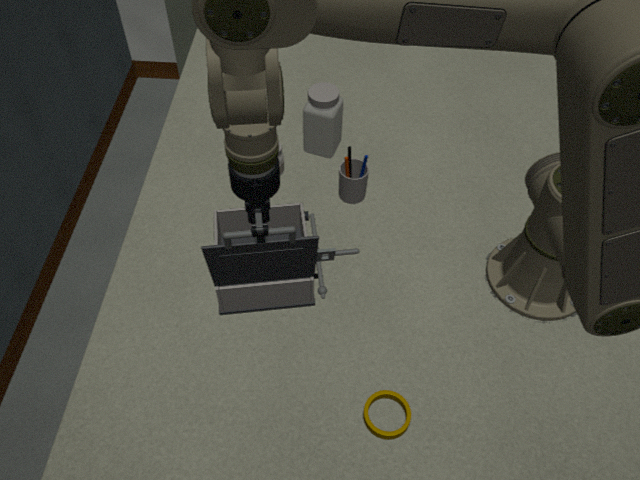

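The side view shows the lid standing past upright with the handle in the gripper; by geometry the angle is about 1.84. I'll nudge it a little further, release and lift.

```bash
python3 -m inch '{"travel":[[0,0.01,0.002],[0,0.02,0.006],[0,0.02,0.006],[0,0.02,0.006],[0,0.02,0.0],[0,0.02,-0.04],[0,0.02,-0.09],[0,0.02,-0.14]],"turn":[0,0,0,0,0,0,0,0],"gripper":[1,1,0.6,0.6,0.6,0.6,0.6,0.6]}'
python3 -c "
from h import *
st();from m import q
th=q[3]-.2
sh(C([-180,-77.5+100*np.cos(th),160]),C([-180,-77.5+100*np.cos(th),80+100*np.sin(th)-8]))"
```

```text
time: 6.3
tcp_pos: [578.8, 184.5, 394.1]
orientation: [0.0, -0.093, 0.996, 0.0]
wrist_force: [0.5, 0.7, 0.0]
width: 0.399
grasp_force: 0.0
t 6.3 p [578.8 184.5 394.1] yaw 100.73 w 33.9 gf 0.0 F [0.5 0.7 0. ] chest [1.000e-01 1.668e+02 3.941e+02]
[0.36, -0.293, 0.468]
[0.36, -0.293, 0.683]
```

```bash
python3 -m inch '{"travel":[[0.08,0,0],[0.18,0,0],[0.27,-0.04,0.02],[0.35,-0.1,0.07],[0.36,-0.17,0.15],[0.36,-0.24,0.24],[0.36,-0.293,0.33],[0.36,-0.293,0.4]],"turn":[0,0,0,0,0,0,0,0],"gripper":[0.6,0.6,0.6,0.6,0.6,0.6,0.6,0.6]}'
python3 -c "
from h import *
grab('wrist','w3');grab('side','s3')
th=-.196
g=[-180,-77.5+100*np.cos(th),80+100*np.sin(th)]
st();sh(C([g[0],g[1],g[2]-8]))
print(proj('w3',[C(g),C([-205,g[1],g[2]]),C([-118,g[1],g[2]])]).round())"
```

```text
time: 7.3
tcp_pos: [429.2, 5.4, 191.8]
orientation: [-0.0, -0.092, 0.996, -0.0]
wrist_force: [0.5, -0.5, 0.4]
width: 0.4
grasp_force: 0.0
t 7.4 p [426.6   6.9 190.1] yaw 100.65 w 34.1 gf 0.0 F [ 0.1  0.5 -0.7] chest [-182.7   20.8  190.1]
[-0.007, -0.001, 0.275]
[[320. 230.]
 [320. 193.]
 [321. 314.]]
```

View pics/w3.png

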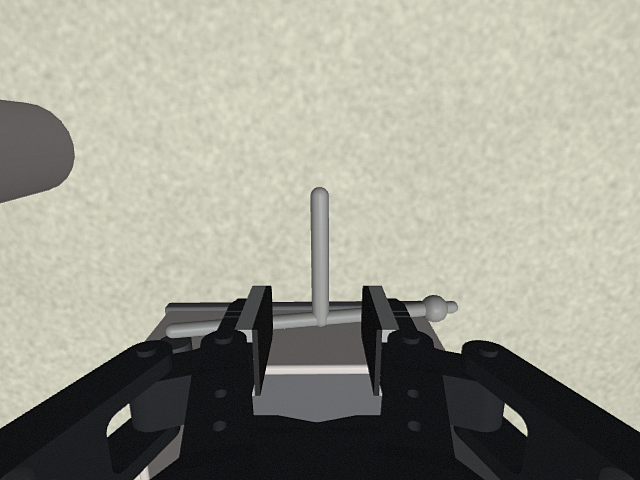

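The wrist view shows the cross-handle bar at u≈320, with its tip at (320,188), centred between the pads (270 and 363). I'll descend and pinch.

```bash
python3 -m inch '{"travel":[[-0.002,0,0.07],[-0.005,0,0.16],[-0.005,0,0.23],[-0.005,0,0.265],[-0.005,0,0.275],[-0.005,0,0.275],[-0.005,0,0.275],[-0.005,0,0.275]],"turn":[0,0,0,0,0,0,0,0],"gripper":[0.6,0.6,0.6,0.6,0.6,1,1,1]}'
python3 -c "
from h import *
st()
a=-.196
for b in np.linspace(a,.705,9)[1:]: print(round(b,2),round(100*(np.cos(b)-np.cos(a))/500,3),round(-100*(np.sin(b)-np.sin(a))/500,3))"
```

```text
time: 8.4
tcp_pos: [432.7, 7.9, 56.8]
orientation: [0.001, -0.094, 0.996, 0.0]
wrist_force: [0.9, 2.6, 0.8]
width: 0.117
grasp_force: 58.5
t 8.4 p [432.7   7.9  56.8] yaw 100.78 w 9.9 gf 58.5 F [0.9 2.6 0.8] chest [-176.5   20.6   56.8]
-0.08 0.003 -0.022
0.03 0.004 -0.045
0.14 0.002 -0.067
0.25 -0.003 -0.089
0.37 -0.009 -0.111
0.48 -0.019 -0.131
0.59 -0.03 -0.151
0.7 -0.044 -0.169
```

```bash
python3 -m inch '{"travel":[[0,0.003,-0.022],[0,0.004,-0.045],[0,0.002,-0.067],[0,-0.003,-0.089],[0,-0.009,-0.111],[0,-0.019,-0.131],[0,-0.03,-0.151],[0,-0.044,-0.169]],"turn":[0,0,0,0,0,0,0,0],"gripper":[1,1,1,1,1,1,1,1]}'
python3 -c "
from h import *
st()"
```

```text
time: 9.4
tcp_pos: [436.5, -12.7, 141.6]
orientation: [0.001, -0.094, 0.996, 0.002]
wrist_force: [4.3, 7.6, 1.8]
width: 0.117
grasp_force: 58.4
t 9.4 p [436.5 -12.7 141.6] yaw 100.81 w 9.9 gf 58.4 F [4.3 7.6 1.8] chest [-176.5   -0.3  141.6]
```

```bash
python3 -m inch '{"travel":[[0,-0.004,-0.005],[0,-0.007,-0.009],[0,-0.007,-0.009],[0,-0.007,-0.009],[0,-0.007,-0.009],[0,-0.007,-0.009],[0,-0.007,-0.009],[0,-0.007,-0.009]],"turn":[0,0,0,0,0,0,0,0],"gripper":[1,1,1,1,1,1,1,1]}'
python3 -c "
from h import *
st()"
```

```text
time: 10.4
tcp_pos: [436.6, -13.9, 143.3]
orientation: [0.001, -0.095, 0.995, 0.004]
wrist_force: [11.9, 13.2, -19.7]
width: 0.113
grasp_force: 59.2
t 10.4 p [436.6 -13.9 143.3] yaw 100.88 w 9.6 gf 59.2 F [ 11.9  13.2 -19.7] chest [-176.7   -1.6  143.3]
```

```bash
python3 -m inch '{"travel":[[0,0,0],[0,0,0],[0,0,0],[0,0,-0.05],[0,0,-0.13],[0,0,-0.22],[0,0,-0.31],[0,0,-0.4]],"turn":[0,0,0,0,0,0,0,0],"gripper":[1,0.6,0.6,0.6,0.6,0.6,0.6,0.6]}'
python3 -c "
from h import *
st();grab('top','t4');grab('side','s4');sh(C([0,174.8,400]),C([0,174.8,315.6]))
for b in (0.698,0.66): print(proj('t4',[C([-118,-77.5+204*np.cos(b),80+204*np.sin(b)])]),proj('s4',[C([-118,-77.5+204*np.cos(b),80+204*np.sin(b)])]))
import cv2
for n,o in(('s4',(180,150)),('t4',(200,110))):
  pass
a=cv2.imread('pics/s4.png')[180:330,190:390];b=cv2.imread('pics/t4.png')[120:320,200:400]
cv2.imwrite('pics/c4.png',np.hstack([cv2.resize(a,(400,300)),cv2.resize(b,(400,400))[:300]]))
"
```

```text
time: 11.4
tcp_pos: [435.5, -17.7, 347.0]
orientation: [0.0, -0.093, 0.996, -0.0]
wrist_force: [0.5, -0.1, 0.6]
width: 0.401
grasp_force: 0.0
t 11.4 p [435.5 -17.7 347. ] yaw 100.73 w 34.1 gf 0.0 F [ 0.5 -0.1  0.6] chest [-178.5   -5.   347. ]
[-0.354, 0.361, -0.098]
[-0.352, 0.362, 0.07]
[[253.08963211 248.62834197]] [[322.49364546 231.71424715]]
[[250.63159254 249.30742376]] [[322.75244243 235.65071488]]
```

View pics/c4.png

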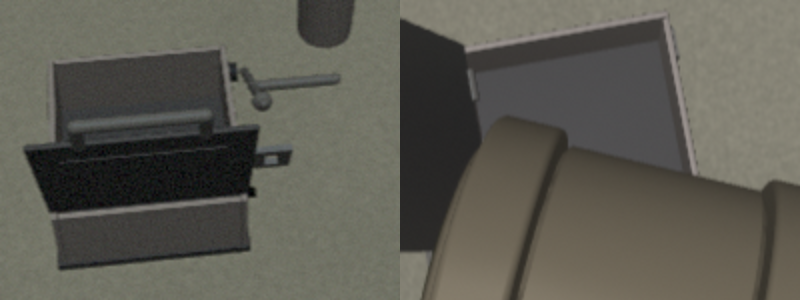

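The side crop shows the rod up with its ball and tip at about full-frame (323,233), matching the stop prediction (322.5,231.7). The lid leans on its stop. I'll go back to the handle.

```bash
python3 -m inch '{"travel":[[0,0.07,-0.09],[-0.03,0.17,-0.1],[-0.1,0.26,-0.1],[-0.18,0.33,-0.1],[-0.26,0.361,-0.1],[-0.34,0.361,-0.1],[-0.354,0.361,-0.06],[-0.354,0.361,-0.06]],"turn":[0,0,0,0,0,0,0,0],"gripper":[0.6,0.6,0.6,0.6,0.6,0.6,0.6,0.6]}'
python3 -c "
from h import *
grab('wrist','w5');st();sh(C([0,174.8,315.6]))
print(proj('s4',[C([0,174.8,323.6])]),proj('w5',[C([55,174.8,323.6]),C([-55,174.8,323.6])]))
"
```

```text
time: 12.5
tcp_pos: [576.1, 192.6, 372.3]
orientation: [-0.003, -0.094, 0.996, -0.0]
wrist_force: [-0.3, -0.1, 0.2]
width: 0.401
grasp_force: 0.0
t 12.55 p [575.7 192.5 373.9] yaw 100.74 w 34.0 gf 0.0 F [-0.2  0.4  0.8] chest [ -1.4 175.3 373.9]
[-0.003, -0.001, 0.117]
[[260.31977334 239.73193025]] [[317.26695094 376.25878953]
 [317.20612608 156.25651585]]
```

View pics/w5.png

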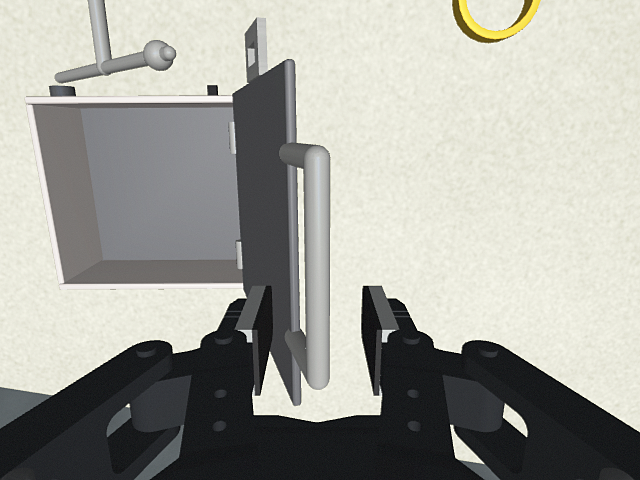

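The wrist view shows the handle bar at u≈317, v≈156–380, as predicted and between the pads. I'll descend, grip and then lower the lid slowly along the arc.

```bash
python3 -m inch '{"travel":[[0,0,0.04],[0,0,0.09],[0,0,0.112],[0,0,0.117],[0,0,0.117],[0,0,0.117],[0,0,0.117],[0,0,0.117]],"turn":[0,0,0,0,0,0,0,0],"gripper":[0.6,0.6,0.6,0.6,0.6,1,1,1]}'
python3 -c "
from h import *
st()
r0=np.hypot(243,4);a=1.9165
for b in np.linspace(1.9,1.37,13)[1:]+.0165: print(round(b-.0165,2),round(-r0*(np.cos(b)-np.cos(a))/500,3),round(-r0*(np.sin(b)-np.sin(a))/500,3))"
```

```text
time: 13.55
tcp_pos: [576.9, 192.9, 317.4]
orientation: [0.001, -0.094, 0.996, -0.0]
wrist_force: [-0.8, -1.3, 6.4]
width: 0.117
grasp_force: 58.6
t 13.55 p [576.9 192.9 317.4] yaw 100.76 w 9.9 gf 58.6 F [-0.8 -1.3  6.4] chest [-2.000e-01  1.754e+02  3.174e+02]
1.86 -0.02 -0.007
1.81 -0.041 -0.013
1.77 -0.062 -0.018
1.72 -0.083 -0.022
1.68 -0.104 -0.025
1.64 -0.126 -0.027
1.59 -0.147 -0.028
1.55 -0.168 -0.029
1.5 -0.19 -0.028
1.46 -0.211 -0.027
1.41 -0.233 -0.024
1.37 -0.254 -0.021
```

```bash
python3 -m inch '{"travel":[[0,-0.02,-0.007],[0,-0.052,-0.015],[0,-0.083,-0.022],[0,-0.115,-0.026],[0,-0.147,-0.028],[0,-0.179,-0.029],[0,-0.2,-0.028],[0,-0.211,-0.027]],"turn":[0,0,0,0,0,0,0,0],"gripper":[1,1,1,1,1,1,1,1]}'
python3 -m inch '{"travel":[[0,-0.006,0.001],[0,-0.012,0.001],[0,-0.017,0.002],[0,-0.023,0.003],[0,-0.029,0.004],[0,-0.034,0.005],[0,-0.037,0.005],[0,-0.037,0.005]],"turn":[0,0,0,0,0,0,0,0],"gripper":[1,1,1,1,1,1,1,1]}'
python3 -c "
from h import *
st();grab('wrist','w6')
print(proj('w6',[C([-118,-77.5+l*np.cos(.698),80+l*np.sin(.698)]) for l in (186,204)]))"
```

```text
time: 14.55
tcp_pos: [597.2, 88.3, 329.9]
orientation: [0.001, -0.093, 0.996, -0.0]
wrist_force: [4.7, 1.0, 3.0]
width: 0.118
grasp_force: 62.5
time: 15.55
tcp_pos: [600.4, 71.8, 327.6]
orientation: [0.001, -0.094, 0.996, 0.001]
wrist_force: [4.3, 1.9, 3.2]
width: 0.116
grasp_force: 62.5
t 15.55 p [600.4  71.8 327.6] yaw 100.79 w 9.8 gf 62.5 F [4.3 1.9 3.2] chest [3.000e-01 5.200e+01 3.276e+02]
[[340.04312235  34.17347004]
 [365.94503699  29.59185512]]
```

View pics/w6.png

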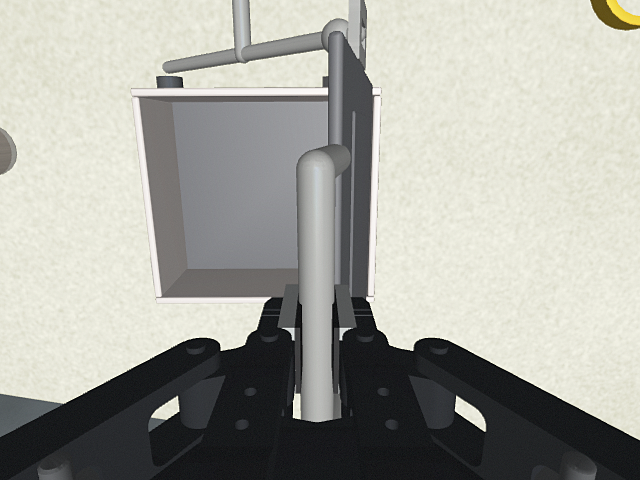

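The wrist view shows the rod's ball at (337,35), right under the ear, with the tip entering; the lid is at about 1.39. I'll ease down a little more and check the force.

```bash
python3 -m inch '{"travel":[[0,-0.004,0.001],[0,-0.008,0.001],[0,-0.01,0.002],[0,-0.01,0.002],[0,-0.01,0.002],[0,-0.01,0.002],[0,-0.01,0.002],[0,-0.01,0.002]],"turn":[0,0,0,0,0,0,0,0],"gripper":[1,1,1,1,1,1,1,1]}'
python3 -c "
from h import *
st();
p,r=tool();c=R.from_euler('z',-ca).apply(p-[cx,cy,0]);print(np.arccos((92.5-c[1])/243)-.0165)"
```

```text
time: 16.6
tcp_pos: [601.4, 66.4, 327.1]
orientation: [0.001, -0.094, 0.996, -0.0]
wrist_force: [4.7, 1.1, 6.3]
width: 0.118
grasp_force: 62.0
t 16.6 p [601.4  66.4 327.1] yaw 100.78 w 10.0 gf 62.0 F [4.7 1.1 6.3] chest [2.000e-01 4.660e+01 3.271e+02]
1.364195884290238
```

```bash
python3 -c "
from h import *
grab('wrist','w7');grab('top','t7');grab('side','s7')
b=.698
print([proj(n,[C([-118,-77.5+l*np.cos(b),80+l*np.sin(b)]) for l in (186,204)]).round(1) for n in('w7','t7','s7')])
a=cv2.imread('pics/s7.png')[190:290,270:370];b=cv2.imread('pics/w7.png')[0:100,280:413]
cv2.imwrite('pics/c7.png',np.hstack([cv2.resize(a,(400,400),interpolation=2),cv2.resize(b,(400,300),interpolation=2)[:400] if 0 else np.vstack([cv2.resize(b,(400,300),interpolation=2),np.zeros((100,400,3),np.uint8)])]))"
```

```text
[array([[349.7,  33.9],
       [376.2,  29.3]]), array([[261.8, 247.5],
       [253.1, 248.6]]), array([[321.5, 230. ],
       [322.5, 231.7]])]
```

View pics/c7.png

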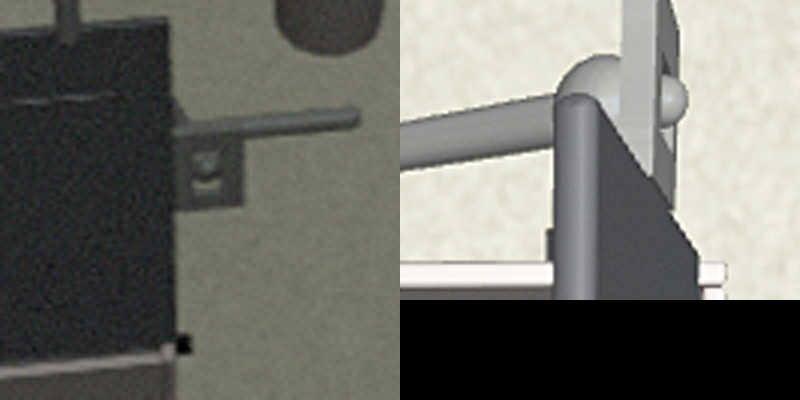

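The crops show the rod's pin protruding through the ear's hole with the ball behind the ear, so the lid is on the rod. I'll release, lift and start towards the jar.

```bash
python3 -m inch '{"travel":[[0,0,0],[0,0,0],[0,0,0],[0,0,-0.03],[0,0,-0.08],[0,0,-0.14],[0,-0.04,-0.16],[0,-0.12,-0.16]],"turn":[0,0,0,0,0,0,0,0],"gripper":[0.6,0.6,0.6,0.6,0.6,0.6,0.6,0.6]}'
python3 -c "
from h import *
st();print(ctrl.state()['joint_positions'].round(2));sh([623.8,-290.9,180],[623.8,-290.9,45]);print('big',onz('t0',519,238,182))"
```

```text
time: 17.75
tcp_pos: [611.8, 8.0, 407.6]
orientation: [0.001, -0.095, 0.995, -0.0]
wrist_force: [-0.2, -0.1, -0.7]
width: 0.403
grasp_force: 0.0
t 17.75 p [611.8   8.  407.6] yaw 100.92 w 34.3 gf 0.0 F [-0.2 -0.1 -0.7] chest [ -0.5 -12.8 407.6]
[-0.12  0.43  0.62  1.76  0.   -0.31]
[0.09, -0.591, 0.455]
[0.091, -0.591, 0.725]
big [ 503.88850715 -388.53692919  182.        ]
```

```bash
python3 -m inch '{"travel":[[0.01,-0.08,0],[0.02,-0.18,0],[0.04,-0.28,0.05],[0.055,-0.38,0.12],[0.07,-0.47,0.2],[0.09,-0.55,0.29],[0.09,-0.591,0.37],[0.09,-0.591,0.42]],"turn":[0.2,0.4,0.6,0.8,1,1,1,1],"gripper":[0.3,0,0,0,0,0,0,0]}'
python3 -c "
from h import *
st();print(ctrl.state()['joint_positions'].round(2));sh([623.8,-290.9,150])
grab('side','s8')
a=cv2.imread('pics/s7.png')[215:260,300:365];b=cv2.imread('pics/s8.png')[215:260,300:365];print('ear diff',cv2.absdiff(a,b).mean(),cv2.phaseCorrelate(a[...,1].astype(np.float32),b[...,1].astype(np.float32)))"
```

```text
time: 18.75
tcp_pos: [621.1, -292.9, 192.6]
orientation: [-0.002, 0.296, 0.955, 0.0]
wrist_force: [-0.4, -0.7, -0.1]
width: 1.005
grasp_force: 0.0
t 18.75 p [ 621.1 -292.9  192.6] yaw 55.6 w 85.4 gf 0.0 F [-0.4 -0.7 -0.1] chest [ -47.6 -310.1  192.6]
[-0.56  0.56  0.3   1.32 -0.    0.04]
[-0.003, 0.006, 0.085]
ear diff 7.782905982905983 ((-0.05504965875321943, 0.4932597232340328), 1.0095382931791705)
```

```bash
python3 -m inch '{"travel":[[0,0,0],[0,0,0.02],[-0.002,0.004,0.04],[-0.003,0.006,0.06],[-0.003,0.006,0.06],[-0.003,0.006,0.06],[-0.003,0.006,0.06],[-0.003,0.006,0.06]],"turn":[0.23,0.46,0.69,0.92,1,1,1,1],"gripper":[0,0,0,0,0,0,0,0]}'
python3 -c "
from h import *
st();sh([623.8,-290.9,45])
f=grab('wrist','w9')
print(proj('w9',[[623.8,-290.9,84],[623.8+29,-290.9,84],[623.8,-290.9+29,84],[623.8,-290.9-29,84]]).round())
g=cv2.medianBlur(cv2.cvtColor(f['frame'],cv2.COLOR_RGB2GRAY),5)
c=cv2.HoughCircles(g,cv2.HOUGH_GRADIENT,1.5,60,param1=80,param2=40,minRadius=40,maxRadius=130);print(None if c is None else c[0][:4].round())"
```

```text
time: 19.8
tcp_pos: [625.8, -289.7, 166.7]
orientation: [0.0, 0.637, 0.771, 0.0]
wrist_force: [0.2, 0.9, 0.1]
width: 1.001
grasp_force: 0.0
t 19.8 p [ 625.8 -289.7  166.7] yaw 10.8 w 85.1 gf 0.0 F [0.2 0.9 0.1] chest [ -42.4 -307.8  166.7]
[-0.002, -0.004, 0.243]
[[311. 252.]
 [362. 261.]
 [321. 201.]
 [302. 299.]]
[[317. 253.  44.]
 [ 31.  74.  56.]]
```

Hough finds the cap at (317,253), within about 3 mm of the estimate and centred under the pads. I'll descend and grip.

```bash
python3 -m inch '{"travel":[[-0.002,-0.001,0.06],[-0.002,-0.001,0.14],[-0.002,-0.001,0.21],[-0.002,-0.001,0.243],[-0.002,-0.001,0.243],[-0.002,-0.001,0.243],[-0.002,-0.001,0.243],[-0.002,-0.001,0.243]],"turn":[0,0,0,0,0,0,0,0],"gripper":[0,0,0,0,1,1,1,1]}'
python3 -c "
from h import *
st()"
```

```text
time: 20.85
tcp_pos: [626.5, -291.4, 46.6]
orientation: [0.002, 0.638, 0.77, 0.0]
wrist_force: [-0.6, -0.4, 4.9]
width: 0.65
grasp_force: 64.3
t 20.85 p [ 626.5 -291.4   46.6] yaw 10.76 w 55.3 gf 64.3 F [-0.6 -0.4  4.9] chest [ -42.  -309.6   46.6]
```

```bash
python3 -m inch '{"travel":[[0,0,-0.04],[0,0,-0.1],[0,0,-0.18],[0,0,-0.26],[0,0,-0.32],[0,0,-0.34],[0,0,-0.34],[0,0,-0.34]],"turn":[0,0,0,0,0,0,0,0],"gripper":[1,1,1,1,1,1,1,1]}'
python3 -c "
from h import *
st();sh(C([10,-58,216]),C([10,-58,60]))"
```

```text
time: 21.85
tcp_pos: [624.6, -290.3, 212.7]
orientation: [-0.002, 0.638, 0.77, -0.0]
wrist_force: [-0.6, 0.1, -2.9]
width: 0.649
grasp_force: 64.2
t 21.85 p [ 624.6 -290.3  212.7] yaw 10.76 w 55.1 gf 64.2 F [-0.6  0.1 -2.9] chest [ -43.7 -308.2  212.7]
[0.5, 0.107, -0.006]
[0.5, 0.108, 0.306]
```

```bash
python3 -m inch '{"travel":[[0.04,0.01,0],[0.12,0.026,0],[0.2,0.043,0],[0.28,0.06,0],[0.36,0.077,0],[0.44,0.094,0],[0.49,0.107,0],[0.5,0.108,0]],"turn":[0,0,0,0,0,0,0,0],"gripper":[1,1,1,1,1,1,1,1]}'
python3 -c "
from h import *
st();sh(C([10,-58,64]))"
```

```text
time: 22.85
tcp_pos: [630.9, -31.9, 214.0]
orientation: [-0.001, 0.636, 0.771, -0.0]
wrist_force: [0.1, -0.2, -2.0]
width: 0.649
grasp_force: 64.2
t 22.85 p [630.9 -31.9 214. ] yaw 10.97 w 55.2 gf 64.2 F [ 0.1 -0.2 -2. ] chest [ 10.8 -55.5 214. ]
[-0.005, -0.001, 0.3]
```

```bash
python3 -m inch '{"travel":[[0,0,0.04],[0,0,0.1],[0,0,0.16],[0,0,0.22],[0,0,0.26],[0,0,0.285],[0,0,0.295],[0,0,0.3]],"turn":[0,0,0,0,0,0,0,0],"gripper":[1,1,1,1,1,1,1,1]}'
python3 -c "
from h import *
st()"
```

```text
time: 23.85
tcp_pos: [632.1, -35.2, 65.1]
orientation: [0.0, 0.638, 0.77, 0.0]
wrist_force: [-0.3, 0.3, -1.8]
width: 0.65
grasp_force: 64.1
t 23.85 p [632.1 -35.2  65.1] yaw 10.75 w 55.3 gf 64.1 F [-0.3  0.3 -1.8] chest [ 11.4 -59.   65.1]
```

```bash
python3 -m inch '{"travel":[[0,0,0.004],[0,0,0.008],[0,0,0.011],[0,0,0.014],[0,0,0.016],[0,0,0.018],[0,0,0.02],[0,0,0.02]],"turn":[0,0,0,0,0,0,0,0],"gripper":[1,1,1,1,1,1,1,1]}'
python3 -c "
from h import *
st()"
```

```text
time: 24.85
tcp_pos: [631.7, -35.1, 54.7]
orientation: [-0.0, 0.638, 0.77, 0.0]
wrist_force: [-0.5, -1.0, -2.0]
width: 0.647
grasp_force: 64.1
t 24.85 p [631.7 -35.1  54.7] yaw 10.76 w 55.0 gf 64.1 F [-0.5 -1.  -2. ] chest [ 11.  -58.8  54.7]
```

```bash
python3 -m inch '{"travel":[[0,0,0.001],[0,0,0.001],[0,0,0.002],[0,0,0.002],[0,0,0.003],[0,0,0.003],[0,0,0.004],[0,0,0.004]],"turn":[0,0,0,0,0,0,0,0],"gripper":[1,1,1,1,1,1,1,1]}'
python3 -c "
from h import *
st()"
```

```text
time: 25.85
tcp_pos: [631.8, -35.1, 53.6]
orientation: [0.0, 0.638, 0.77, 0.0]
wrist_force: [-2.1, 0.4, 5.3]
width: 0.647
grasp_force: 64.9
t 25.85 p [631.8 -35.1  53.6] yaw 10.76 w 55.0 gf 64.9 F [-2.1  0.4  5.3] chest [ 11.1 -58.8  53.6]
```

Contact with the floor is felt: the force changed from −2 to +5 N. I'll release and lift.

```bash
python3 -m inch '{"travel":[[0,0,0.002],[0,0,0.002],[0,0,0.002],[0,0,0.0],[0,0,-0.04],[0,0,-0.11],[0,0,-0.2],[0,0,-0.3]],"turn":[0,0,0,0,0,0,0,0],"gripper":[0.1,0.1,0.1,0.1,0.1,0.1,0.1,0.1]}'
python3 -m inch '{"travel":[[-0.04,0,-0.08],[-0.1,0,-0.16],[-0.2,0,-0.2],[-0.3,0,-0.2],[-0.38,0,-0.2],[-0.4,0,-0.2],[-0.4,0,-0.2],[-0.4,0,-0.2]],"turn":[0,0,0,0,0,0,0,0],"gripper":[0.1,0.1,0.1,0.1,0.1,0.1,0.1,0.1]}'
python3 -c "
from h import *
st();f=grab('top','t9');grab('side','s9');w=grab('wrist','w10')
a=cv2.imread('pics/s7.png')[215:260,300:365];b=cv2.imread('pics/s9.png')[215:260,300:365];print('ear',cv2.phaseCorrelate(a[...,1].astype(np.float32),b[...,1].astype(np.float32)))
P=C([11,-58.8,92]);print('jar cap expected top',proj('t9',[P,P+[0,25,0]]).round(1),'side',proj('s9',[P,P-[0,0,84]]).round(1))
g=cv2.resize(cv2.cvtColor(f['frame'],cv2.COLOR_RGB2GRAY),None,fx=3,fy=3)
c=cv2.HoughCircles(cv2.medianBlur(g,5),cv2.HOUGH_GRADIENT,1.5,60,param1=80,param2=30,minRadius=28,maxRadius=52);print(None if c is None else (c[0][:8]/3).round(1))
# bystanders: first vs last pictures
d=cv2.absdiff(cv2.imread('pics/s0.png'),cv2.imread('pics/s9.png')).max(2)
for n,(x0,x1,y0,y1) in dict(big=(300,346,80,160),cup=(336,370,145,205),tape=(360,415,388,440)).items(): print(n,d[y0:y1,x0:x1].mean().round(1))
"
```

```text
time: 26.85
tcp_pos: [631.3, -35.0, 203.7]
orientation: [-0.0, 0.638, 0.77, -0.0]
wrist_force: [0.5, -0.5, -0.2]
width: 0.897
grasp_force: 0.0
time: 27.85
tcp_pos: [669.0, -230.1, 303.1]
orientation: [-0.0, 0.637, 0.771, 0.0]
wrist_force: [-0.4, -0.1, -0.2]
width: 0.9
grasp_force: 0.0
t 27.85 p [ 669.  -230.1  303.1] yaw 10.84 w 76.5 gf 0.0 F [-0.4 -0.1 -0.2] chest [  11.2 -257.4  303.1]
ear ((-0.03733855173344125, 0.41179314239750653), 1.0356357433177807)
jar cap expected top [[317.9 174. ]
 [305.  173.8]] side [[255.4 222.6]
 [257.9 246. ]]
[[317.8 174.2  12.6]
 [128.2 322.8  16.5]
 [296.2 353.8  11.4]]
big 13.6
cup 12.8
tape 14.6
```

The cap is found at (317.8,174.2) against an expected (317.9,174.0), so the jar is upright on the floor. The ear hasn't moved since propping. The cup and big-jar image differences are no larger than the untouched tape's, so nothing else has shifted. Handing in.

```bash
python3 -c "
from plant import ctrl
print(ctrl.job_done())"
```

```text
the job is handed in; nothing more can be done
None
```

The job is handed in at about 28 s: the lid rests propped on the rod with its tip through the ear's hole, the small jar stands upright on the chest floor, and image checks showed no sign that anything else on the counter moved.

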